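# Shift the sole-finishing machine to the yellow speed

### The arm

A 6-joint arm with a two-finger parallel gripper is mounted at the origin on the work surface. World frame = base frame: x ahead of the robot, y to its left, z up, the work surface at z = 0. Lengths are in m, angles in rad, forces in N, time in s.
With the tool pointing down it reaches from about 0.375 to 0.9 m from the base axis. Payload 3.1 kg.
Tool frame: the origin (TCP) lies at the very end of the fingers, on their centre line; the grasp point (between the pads) lies 19 mm behind it; z points along the fingers, y is the direction in which the jaws open and shut (so a half turn about z gives the same grasp; the last joint's range is limited). The gripper opens to 87 mm and grips with 3 to 60 N. Pads are 19 mm wide; open, the fingers measure 117 mm over their backs; the gripper's body (75 mm by 190 mm) begins 51 mm behind the grasp point.
Start: joints at [1.002, 0.527, 1.433, -0, 1.181, -0.178], TCP at [0.237, 0.578, 0.223] pointing down, gripper open.
Joint ranges: [-3.08, 3.08], [-0.75, 2.2], [0.22, 2.44], [-1.43, 4.57], [0, 2.65], [-2.85, 2.85]. Speed limits (rad/s): [2.79, 2.79, 3.14, 3.14, 3.14, 3.14].

### API

Orientations are given as a unit quaternion [x, y, z, w].
In Python, from rig import robot gives the robot as it stands. The module is installed in compiled form; this text tells all that it offers.
- The arm moves only by the tool carry_out, never from a script. Its argument "series" is a list of rows, each a list of 7 numbers: the shift along the tool's x, y, z in mm, then the turn, a rotation vector about the tool's x, y, z in degrees, then the gripper command: -1 is shut, 1 is fully open, values between are in proportion. In form: [[tx, ty, tz, rx, ry, rz, claw], ...]. A call has 1 to 8 rows; each row is the pose to reach, as a shift and turn from the pose measured when the call began, along the tool's axes at that moment; what a row does not reach only later rows make up. A row lasts 1/8 s, in which the tool goes at most 62.5 mm and 10.7 degrees, less where a joint would pass 70% of its speed; a pose out of reach is approached as far as the arm can. A call with a gripper value outside its range is refused whole. The fingers move at their own pace and stop on an object; "force" is the grip in N (left out, the last holds). Time passes only in rows, so rows that repeat a pose let the fingers close. It gives the time, the measured TCP pose, the force and the opening at its end, in the units of the state.
- robot.get_obs(): the state, without advancing time (a new reading comes with each control period).
- robot.camera(name): name is "scene" or "top" or "wrist"; returns a dict with "pixels" (420x560x3 uint8, red, green, blue), "fx", "fy", "cx", "cy" (pixels), "position" and "attitude" of the camera in the world. Camera axes: x right, y down, z forward; pixel columns grow to the right and rows downward; lengths in m; the calibration is good to about 2 mm. A picture is of the moment at which its call begins. There is no depth.
- robot.hand_in(): hands the job in, once; it reports no verdict.
The state is a dict: "time": time; "q": joint angles; "joint_velocities": joint speeds; "joint_torque": joint torques, N m; "position": TCP position; "tool_rot": TCP orientation; "ft_force": force on the tool from outside, world axes, zero at the start; "moment": the same for the moment, N m; "grip_width": finger opening in m.
Only numpy, scipy, OpenCV 4.12 (cv2) and the standard library are available. Lean on these libraries where they do the work, as an engineer would, in place of code of your own. Each camera call takes 0.05 s, during which the arm holds its last target.

### The job

Change the speed of the teal sole-finishing machine: push its gear lever out of the left-hand track of the H-gate (left as seen from the robot), across through neutral, and fully home into the right-hand slot at the yellow disc. Only push the lever with the fingers, never grip it, and do not force it against the gate. Leave everything else where it stands and finish clear of the machine.

Things in the scene. Friction and masses are not known exactly. Their poses are not given: they have to be found in the camera images.
- machine: Sole-finishing machine, fixed to the bench, turned up to 0.25 rad. Origin on the bench straight below the gate's centre; +x to its far side (away from the robot), +y to its left, z up. Teal gearbox with the lever (210 x 285 mm, flat top 122 mm up); right of it a grey belt guard 163 mm high starting 125 mm from the gate's centre, then the scouring and bristle wheels, up to 206 mm high.
- gate: The gate on the gearbox: bright steel plate 132 mm (x) by 108 mm (y), top 130 mm above the bench; origin and axes as the machine's. It has an H of 17 mm wide slots: a left and a right track along x, 61 mm long, centre lines at y = +17 and -17 mm, joined at x = 0 by the neutral channel along y. Four slots: left far, left near, right far, right near.
- lever: Gear lever: 12 mm round steel stem through the gate, black ball knob on top. Origin: its pivot, 50 mm above the bench below the gate's centre. It tilts both ways, guided by the solid edges of the gate with 2.5 mm play a side (5 mm at the knob). No spring: friction of about 3.5 N at the knob, so it stays where left. It starts anywhere along the left track.
- knob (a point): Centre of the black ball knob (36 mm diameter), 155 mm from the pivot; 194 to 205 mm above the bench. In the machine's frame: x = 0 in neutral (5 mm play), about +46 mm fully home in a far slot, -46 mm in a near one; y about +34 mm in the left track and -34 mm in the right (5 mm play).
- select (a joint): Sideways tilt of the lever in rad: 0 upright, about -0.22 in the left track, about +0.22 in the right track. It can cross only while engage is near 0.
- engage (a joint): Fore-and-aft tilt of the lever in rad: 0 in neutral, about +0.30 fully home in a far slot (towards the machine's +x), about -0.30 fully home in a near slot.
- disc_yellow: Yellow enamel disc, 22 mm across, 2 mm thick, on the gate plate past the end of one of the two right-hand slots, far or near (machines differ): the speed wanted. Origin: centre of its underside, 130 mm above the bench. With the lever fully home in that slot the knob stands straight above it.
- disc_red: The red disc, alike, at the other right-hand slot.
- last_center (a point): Middle of a wooden shoe last (beige, 265 mm long, 88 mm wide, 105 mm high) standing on the bench to the left of the machine. Leave it alone.
- sole_center (a point): Middle of a brown leather sole (272 by 92 mm, 8 mm thick) lying on the bench farther left. Leave it alone.
- tin_center (a point): Middle of a round polish tin (62 mm across, 26 mm high, dark red lid) lying loose on top of the gearbox, to the left of the gate; its top is 148 mm above the bench. Leave it alone.
- brush_center (a point): Middle of a shoe brush (165 by 45 mm, 45 mm high, wooden back, dark bristles down) on the bench in front of the machine. Leave it alone.

How it is judged:
At the end, for the whole second after the job is handed in: The lever is at rest in the right-hand slot at the yellow disc, the knob's centre within 11 mm (seen from above) of the disc's centre, and the last, sole, tin and brush are within 20 mm of where they stood (horizontal distance between knob and disc_yellow below 0.011 m and value of joint select above 0.12 rad and velocity of joint engage between -0.05 and 0.05 rad/s and velocity of joint select between -0.05 and 0.05 rad/s and distance of each of last_center, sole_center, tin_center, brush_center from where it was at the start of the episode below 0.02 m); the robot touches nothing.
It fails at once if the lever is taken between the fingers (the grasp point is in or round the knob or stem, within 16 mm of its middle, while the fingers touch it) (x of the grasp point in the frame of knob between -0.016 and 0.016 m and y of the grasp point in the frame of knob between -0.016 and 0.016 m and z of the grasp point in the frame of knob below 0.026 m and contact force between the fingers and lever above 0.5 N).
It fails at once if the lever is forced: more than 50 N between the robot and the lever (contact force between any of the fingers, the arm and lever above 50 N).
It fails at once if the last, the sole, the tin or the brush is shifted or lifted by more than 20 mm (distance of any of last_center, sole_center, tin_center, brush_center from where it was at the start of the episode above 0.02 m).
It also fails if it takes over 51 s, if anything falls off the work surface, if the arm or the gripper's body presses on something with over 40 N, if the wrist force passes 120 N, or if a joint passes its speed limit or range.

## Working session

There is one attempt and no reset: what is moved stays moved. The work goes in short steps, Python scripts to look and compute and a tool call to move; the robot and the scene stay as the last step left them, time stands still between calls to the robot, and variables do not carry over. Pictures are saved under pics/ and viewed, and the job is handed in when it is done.

Besides the shell and the picture viewer there is one more tool, called in YAML: its name, and indented under it one key for each argument. carry_out: Moves the arm, as the interface text tells. Its arguments: {"type":"object","properties":{"series":{"type":"array"},"force":{"type":"number"}},"required":["series"]}

```bash
mkdir -p pics; python3 - <<'E'
from rig import robot
import cv2,numpy as np
o=robot.get_obs();print(o)
for n in("scene","top","wrist"):
    c=robot.camera(n);cv2.imwrite(f"pics/{n}0.png",c["pixels"][:,:,::-1]);print(n,{k:v for k,v in c.items() if k!="pixels"})
E
```

```text
{'time': 0.0, 'q': array([ 1.00250459e+00,  5.28503690e-01,  1.43388893e+00,  1.19106133e-05,
        1.18139516e+00, -1.78522946e-01]), 'joint_velocities': array([-3.04806235e-04, -1.06338382e-05,  5.43399933e-04,  1.13439096e-03,
       -1.45685659e-04,  1.11238597e-03]), 'joint_torque': array([-3.15851885e-04, -4.40031874e+01, -1.76596195e+01,  6.34408020e-02,
        5.80602069e-02, -1.50418614e-04]), 'position': array([0.23706911, 0.57750712, 0.22155284]), 'tool_rot': array([ 1.93655228e-01,  9.81069033e-01, -1.01992127e-03, -4.05507782e-04]), 'ft_force': array([ 0.19538063, -0.2795338 ,  0.17739105]), 'moment': array([-0.00323012,  0.00953955,  0.00944683]), 'grip_width': 0.08738178713074105}
scene {'fx': 382.1347864358051, 'fy': 382.1347864358051, 'cx': 282.02367259400756, 'cy': 213.1217454055935, 'position': array([ 0.00369875, -0.22432503,  0.867639  ]), 'attitude': array([ 0.8335659 , -0.44797849,  0.14878262, -0.28696149])}
top {'fx': 401.40243569147543, 'fy': 401.40243569147543, 'cx': 278.40559383803327, 'cy': 215.55046981833328, 'position': array([0.23020212, 0.09593142, 1.3194302 ]), 'attitude': array([-0.70216076,  0.70676291, -0.05635909,  0.06542263])}
wrist {'fx': 333.27681707697343, 'fy': 333.27681707697343, 'cx': 281.9590768301719, 'cy': 212.89797171431985, 'position': array([0.16368628, 0.60725056, 0.38449868]), 'attitude': array([0.82177806, 0.55111453, 0.07979122, 0.1207765 ])}
```

View pics/scene0.png

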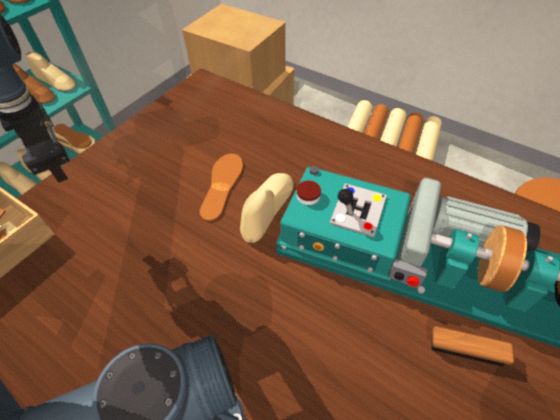

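View pics/top0.png

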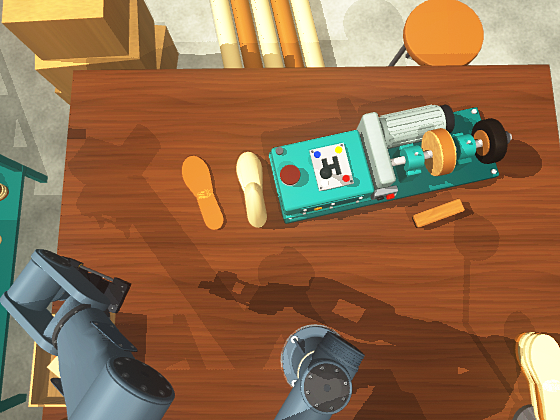

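View pics/wrist0.png

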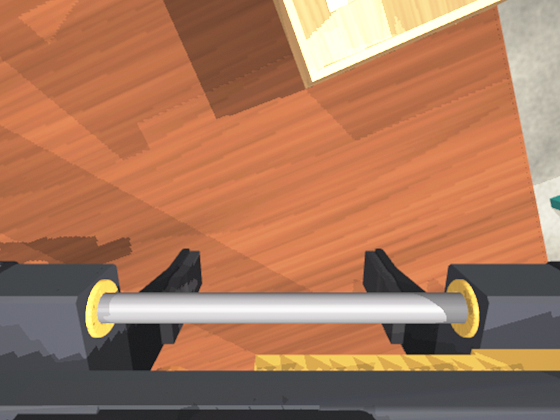

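The scene and top views show the machine clearly. In the top view yellow is at about (338,150), right far, red at about (346,178), right near, and the knob is near (325,172). Next I measure them.

```bash
cat > h.py <<'E'
import cv2,numpy as np
from scipy.spatial.transform import Rotation as R
def ray(c,uv):
    d=np.array([(uv[0]-c["cx"])/c["fx"],(uv[1]-c["cy"])/c["fy"],1.]);return c["position"],R.from_quat(c["attitude"]).apply(d)
def plane(c,uv,z):
    p,d=ray(c,uv);return p+d*(z-p[2])/d[2]
def proj(c,P):
    q=R.from_quat(c["attitude"]).inv().apply(np.array(P)-c["position"]);return np.array([c["cx"]+c["fx"]*q[0]/q[2],c["cy"]+c["fy"]*q[1]/q[2]])
def tri(c1,u1,c2,u2):
    p,d=ray(c1,u1);q,e=ray(c2,u2);s=np.linalg.lstsq(np.c_[d,-e],q-p,rcond=None)[0]
    a=p+s[0]*d;b=q+s[1]*e;return (a+b)/2,np.linalg.norm(a-b)
def blobs(im,lo,hi,box,amin=10):
    h=cv2.cvtColor(im,cv2.COLOR_RGB2HSV);m=cv2.inRange(h,lo,hi);k=np.zeros_like(m);x0,y0,x1,y1=box;k[y0:y1,x0:x1]=m[y0:y1,x0:x1]
    n,l,s,c=cv2.connectedComponentsWithStats(k);return [(s[i][4],c[i].round(1).tolist(),s[i][:4].tolist()) for i in range(1,n) if s[i][4]>=amin]
E
python3 - <<'E'
from h import *
from rig import robot
T=robot.camera("top");S=robot.camera("scene")
for n,c,box in(("top",T,(305,138,362,195)),("scene",S,(325,175,395,245))):
    im=c["pixels"];x0,y0,x1,y1=box
    cv2.imwrite(f"pics/{n}z.png",cv2.resize(im[y0:y1,x0:x1,::-1],None,fx=8,fy=8,interpolation=cv2.INTER_NEAREST))
    for col,lo,hi in(("yel",(22,120,120),(35,255,255)),("red",(0,150,120),(6,255,255)),("red2",(172,150,100),(180,255,255)),("blue",(110,150,80),(128,255,255)),("black",(0,0,0),(180,255,45))):
        b=blobs(im,lo,hi,box,6);print(n,col,b)
        if col in("yel","red","red2","blue"):
            for a in b: print("   ",plane(c,a[1],.132).round(4))
E
```

```text
top yel [(np.int32(43), [338.1, 149.3], [335, 146, 8, 8])]
    [ 0.6431 -0.0747  0.132 ]
top red [(np.int32(39), [345.6, 177.9], [343, 175, 7, 7])]
    [ 0.5519 -0.0947  0.132 ]
top red2 []
top blue [(np.int32(34), [316.8, 154.1], [314, 151, 7, 7])]
    [ 0.6283 -0.0087  0.132 ]
top black [(np.int32(7), [322.6, 163.0], [322, 160, 2, 7]), (np.int32(7), [320.6, 174.0], [320, 171, 3, 7]), (np.int32(8), [327.2, 177.2], [324, 176, 7, 3])]
scene yel [(np.int32(48), [376.8, 197.5], [373, 194, 9, 7])]
    [ 0.6449 -0.0745  0.132 ]
scene red [(np.int32(48), [367.6, 225.9], [364, 223, 8, 7])]
    [ 0.5527 -0.0939  0.132 ]
scene red2 []
scene blue [(np.int32(19), [350.9, 189.4], [348, 188, 6, 5])]
    [ 0.6335 -0.0079  0.132 ]
scene black [(np.int32(115), [347.4, 198.6], [339, 191, 17, 15]), (np.int32(21), [365.5, 207.0], [364, 204, 4, 7]), (np.int32(12), [362.9, 214.8], [361, 212, 4, 6])]
```

View pics/topz.png

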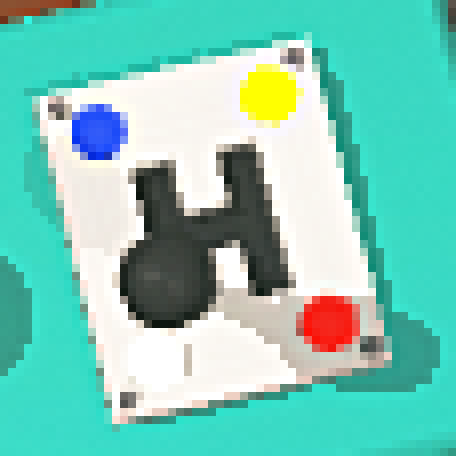

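View pics/scenez.png

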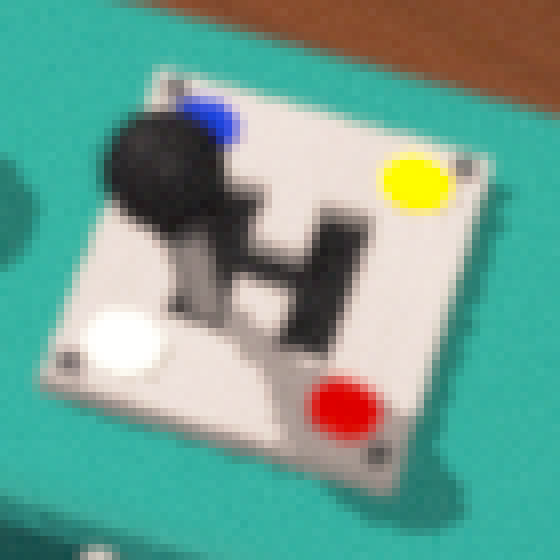

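```bash
cat >> h.py <<'E'
Y=np.array([.644,-.0746]);Rd=np.array([.5523,-.0943]);a=np.arctan2(*(Y-Rd)[::-1])
xm=np.array([np.cos(a),np.sin(a)]);ym=np.array([-xm[1],xm[0]]);C=(Y+Rd)/2+.034*ym
def m(P): d=np.array(P[:2])-C;return np.array([d@xm,d@ym])*1000
def w(x,y): return C+(x*xm+y*ym)/1000
E
python3 - <<'E'
from h import *
from rig import robot
T=robot.camera("top");S=robot.camera("scene");o=robot.get_obs()
P,e=tri(T,(326,172.75),S,(345.6,195.6));print(a,C,P,e,m(P))
print(m(plane(T,(326,172.75),.2)),m(plane(S,(345.6,195.6),.2)))
r=R.from_quat(o["tool_rot"]);Rt=R.from_matrix(np.c_[np.r_[-xm,0],np.r_[ym,0],[0,0,-1]])
print(np.degrees((r.inv()*Rt).as_rotvec()))
k=m(P)
for z in(.30,):
    t=np.r_[w(k[0]-55,k[1]),z];print(t,1000*r.inv().apply(t-o["position"]))
E
```

```text
0.21161459313532416 [ 0.59100868 -0.05120844] [ 0.54819215 -0.02762376  0.20429809] 0.0003954802251892704 [-36.90772531  32.05170783]
[-35.90366771  31.51106253] [-33.06566137  32.38822504]
[-2.41537491e-02 -1.18510192e-02 -3.44583703e+01]
[ 0.49441904 -0.03917589  0.3       ] [-472.26505692 -473.2321017   -77.48617359]
```

carry_out:
  series:
    - [0,0,-40,0,0,-5,-1]
    - [0,0,-77,0,0,-10,-1]
    - [-40,-40,-77,0,0,-15,-1]
    - [-80,-80,-77,0,0,-20,-1]
    - [-120,-120,-77,0,0,-25,-1]
    - [-160,-160,-77,0,0,-30,-1]
    - [-200,-200,-77,0,0,-34.4,-1]
    - [-240,-240,-77,0,0,-34.4,-1]
  force: 20

```text
time: 1.35
position: [0.3688, 0.2632, 0.2997]
tool_rot: [-0.105, 0.994, -0.0, 0.0]
ft_force: [0.1, -0.5, 0.0]
grip_width: 0.0149
```

```bash
cat > st.py <<'E'
from h import *
from rig import robot
import sys
o=robot.get_obs();r=R.from_quat(o["tool_rot"]);p=o["position"]
Rt=R.from_matrix(np.c_[np.r_[-xm,0],np.r_[ym,0],[0,0,-1]])
print("t",o["time"],"m",m(p).round(1),"z",p[2].round(4),"F",o["ft_force"].round(1),"w",round(o["grip_width"],4),"q6",o["q"][5].round(2),"rotfix",np.degrees((r.inv()*Rt).as_rotvec()).round(2))
if len(sys.argv)>3:
    x,y,z=map(float,sys.argv[1:4]);t=np.r_[w(x,y),z];print("shift",(1000*r.inv().apply(t-p)).round(1))
E
python3 st.py -92 32 .3
```

```text
t 1.35 m [-151.3  354.1] z 0.2997 F [ 0.1 -0.5  0. ] w 0.0149 q6 -1.41 rotfix [-0.02  0.04 -0.01]
shift [-5.930e+01 -3.221e+02 -1.000e-01]
```

carry_out:
  series:
    - [-10,-55,0,0,0,0,-1]
    - [-20,-110,0,0,0,0,-1]
    - [-31,-165,0,0,0,0,-1]
    - [-41,-220,0,0,0,0,-1]
    - [-51,-275,0,0,0,0,-1]
    - [-59,-322,0,0,0,0,-1]
    - [-59,-322,50,0,0,0,-1]
    - [-59,-322,115,0,0,0,-1]

```text
time: 2.35
position: [0.4961, -0.0408, 0.1875]
tool_rot: [-0.105, 0.995, -0.001, 0.003]
ft_force: [0.2, -0.4, -1.1]
grip_width: 0.0003
```

```bash
python3 st.py -65 32 .187;python3 - <<'E'
from h import *
from rig import robot
for n,b in(("top",(290,130,370,200)),("scene",(315,150,400,245))):
    c=robot.camera(n);x0,y0,x1,y1=b
    cv2.imwrite(f"pics/{n}1.png",cv2.resize(c["pixels"][y0:y1,x0:x1,::-1],None,fx=6,fy=6,interpolation=cv2.INTER_NEAREST))
E
```

```text
t 2.35 m [-90.6  30.1] z 0.1875 F [ 0.2 -0.4 -1.1] w 0.0003 q6 -2.09 rotfix [-0.18  0.35 -0.11]
shift [-25.6   1.9   0.7]
```

View pics/top1.png

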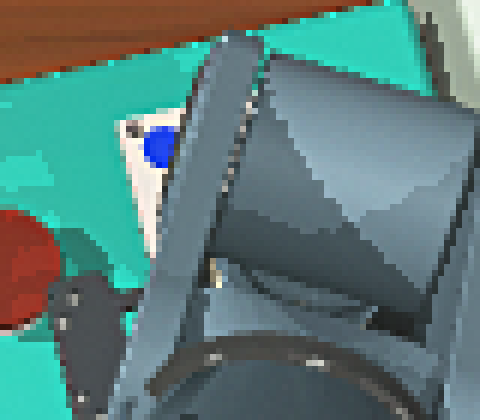

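View pics/scene1.png

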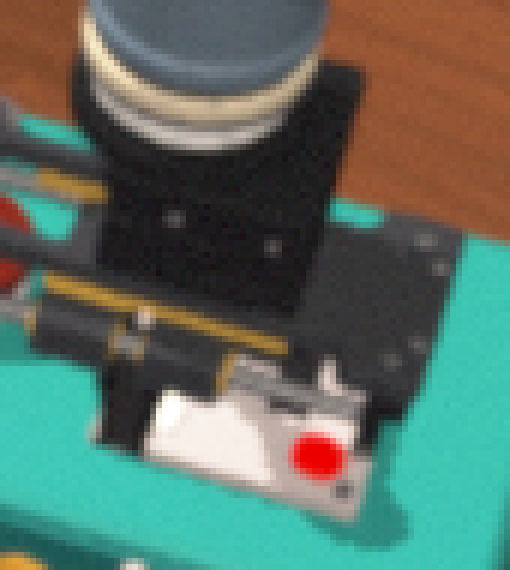

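carry_out:
  series:
    - [-12,2,0,0,0,0,-1]
    - [-20,2,0,0,0,0,-1]
    - [-24,2,0,0,0,0,-1]
    - [-27,2,0,0,0,0,-1]
    - [-30,2,0,0,0,0,-1]
    - [-33,2,0,0,0,0,-1]
    - [-36,2,0,0,0,0,-1]
    - [-39,2,0,0,0,0,-1]

```text
time: 3.45
position: [0.525, -0.0282, 0.1815]
tool_rot: [-0.105, 0.994, 0.003, -0.009]
ft_force: [-5.5, -1.8, 4.5]
grip_width: 0.0008
```

```bash
python3 st.py -27.5 32 .187;python3 - <<'E'
from h import *
from rig import robot
c=robot.camera("wrist")
cv2.imwrite(f"pics/w1.png",c["pixels"][:,:,::-1])
E
```

```text
t 3.45 m [-59.7  36.4] z 0.1815 F [-5.5 -1.8  4.5] w 0.0008 q6 -2.05 rotfix [ 0.45 -0.97 -0.04]
shift [-32.1  -4.3  -6.1]
```

View pics/w1.png

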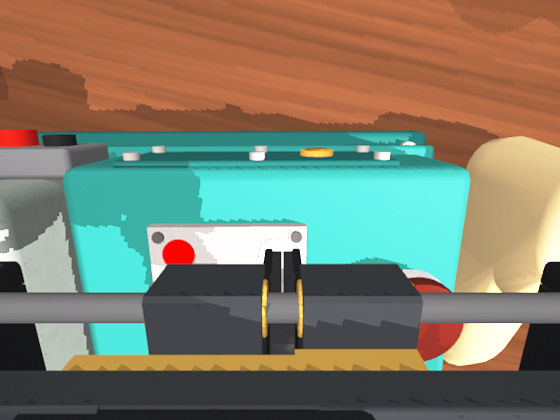

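carry_out:
  series:
    - [-2,-2,-2,0.2,-0.5,0,-1]
    - [-4,-4.3,-4,0.4,-1,0,-1]
    - [-6,-4.3,-6,0.4,-1,0,-1]
    - [-8,-4.3,-6,0.4,-1,0,-1]
    - [-10,-4.3,-6,0.4,-1,0,-1]
    - [-12,-4.3,-6,0.4,-1,0,-1]
    - [-12,-4.3,-6,0.4,-1,0,-1]
    - [-12,-4.3,-6,0.4,-1,0,-1]

```text
time: 4.5
position: [0.5387, -0.0297, 0.1877]
tool_rot: [-0.105, 0.994, 0.0, 0.001]
ft_force: [-3.5, 1.5, 2.8]
grip_width: 0.0005
```

```bash
python3 st.py -27.5 32 .187
```

```text
t 4.5 m [-46.6  32. ] z 0.1877 F [-3.5  1.5  2.8] w 0.0005 q6 -2.05 rotfix [ 0.03  0.16 -0.05]
shift [-19.1   0.1   0.7]
```

carry_out:
  series:
    - [-3,0,0,0,0,0,-1]
    - [-6,0,0,0,0,0,-1]
    - [-9,0,0,0,0,0,-1]
    - [-12,0,0,0,0,0,-1]
    - [-14,0,0,0,0,0,-1]
    - [-16,0,0,0,0,0,-1]
    - [-17.5,0,0,0,0,0,-1]
    - [-17.5,0,0,0,0,0,-1]

```text
time: 5.5
position: [0.5562, -0.0261, 0.1877]
tool_rot: [-0.105, 0.994, 0.0, 0.002]
ft_force: [-2.5, 1.3, 2.2]
grip_width: 0.0006
```

```bash
python3 st.py -27.5 32 .187
```

```text
t 5.5 m [-28.7  31.8] z 0.1877 F [-2.5  1.3  2.2] w 0.0006 q6 -2.03 rotfix [ 0.02  0.2  -0.05]
shift [-1.2  0.2  0.7]
```

carry_out:
  series:
    - [12,0,0,0,0,0,-1]
    - [30,0,-5,0,0,0,-1]
    - [30,0,-60,0,0,0,-1]
    - [30,40,-110,0,0,0,-1]
    - [30,100,-110,0,0,0,-1]
    - [15,160,-110,0,0,0,-1]
    - [0,210,-110,0,0,0,-1]
    - [0,210,-110,0,0,0,-1]

```text
time: 6.5
position: [0.5112, 0.1817, 0.2981]
tool_rot: [-0.108, 0.994, 0.001, 0.003]
ft_force: [-0.6, -1.2, -0.8]
grip_width: 0.0003
```

```bash
python3 st.py 0 90 .3;python3 - <<'E'
from h import *
from rig import robot
for n,b in(("top",(290,130,370,200)),("scene",(315,150,400,245))):
    c=robot.camera(n);x0,y0,x1,y1=b
    cv2.imwrite(f"pics/{n}2.png",cv2.resize(c["pixels"][y0:y1,x0:x1,::-1],None,fx=6,fy=6,interpolation=cv2.INTER_NEAREST))
E
```

```text
t 6.5 m [-29.1 244.5] z 0.2981 F [-0.6 -1.2 -0.8] w 0.0003 q6 -1.65 rotfix [0.04 0.3  0.23]
shift [ -28.5 -154.6   -1.9]
```

View pics/top2.png

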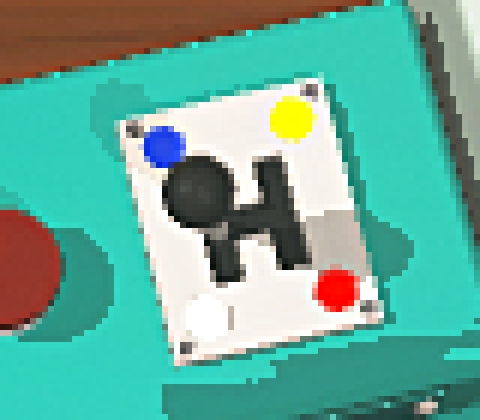

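View pics/scene2.png

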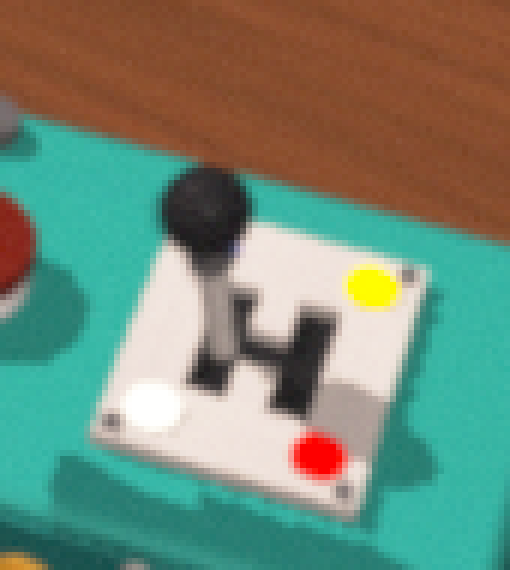

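```bash
python3 - <<'E'
from h import *
from rig import robot
T=robot.camera("top");S=robot.camera("scene")
for n,c,g in(("t",T,(322.8,161.8)),("s",S,(349.5,185))):
    print(n,m(plane(c,g,.202)))
P,e=tri(T,(322.8,161.8),S,(349.5,185));print(m(P),P,e)
E
```

```text
t [-2.58758766 33.16120097]
s [-0.23993288 32.51072255]
[-2.91880678 32.86700329] [ 0.58125164 -0.01968766  0.20440017] 0.0015044422036788157
```

carry_out:
  series:
    - [-10,-50,0,0,0,0,-1]
    - [-20,-100,0,0,0,0,-1]
    - [-28,-150,0,0,0,0.2,-1]
    - [-28.5,-154,25,0,0,0.2,-1]
    - [-28.5,-154,70,0,0,0.2,-1]
    - [-28.5,-154,105,0,0,0.2,-1]
    - [-28.5,-154,111,0,0,0.2,-1]
    - [-28.5,-154,111,0,0,0.2,-1]

```text
time: 7.7
position: [0.5723, 0.032, 0.1874]
tool_rot: [-0.102, 0.995, -0.0, 0.002]
ft_force: [-0.1, -0.1, 0.3]
grip_width: 0.0004
```

```bash
python3 st.py -1 67 .187
```

```text
t 7.7 m [-0.8 85.3] z 0.1874 F [-0.1 -0.1  0.3] w 0.0004 q6 -1.91 rotfix [-0.03  0.22 -0.42]
shift [  0.  -18.3   0.5]
```

carry_out:
  series:
    - [0,-8,0,0,0,-0.4,-1]
    - [0,-14,0,0,0,-0.4,-1]
    - [0,-18,0,0,0,-0.4,-1]
    - [0,-21,0,0,0,-0.4,-1]
    - [0,-24,0,0,0,-0.4,-1]
    - [0,-27,0,0,0,-0.4,-1]
    - [0,-30,0,0,0,-0.4,-1]
    - [0,-32,0,0,0,-0.4,-1]

```text
time: 8.7
position: [0.5786, 0.002, 0.188]
tool_rot: [-0.105, 0.994, 0.001, 0.002]
ft_force: [-0.2, 5.0, 4.2]
grip_width: 0.0006
```

```bash
python3 st.py -1 -1 .187
```

```text
t 8.7 m [-0.9 54.6] z 0.188 F [-0.2  5.   4.2] w 0.0006 q6 -1.98 rotfix [ 0.1   0.25 -0.03]
shift [  0.1 -55.6   0.9]
```

carry_out:
  series:
    - [0,-3,0,0,0,0,-1]
    - [0,-6,0,0,0,0,-1]
    - [0,-9,0,0,0,0,-1]
    - [0,-12,0,0,0,0,-1]
    - [0,-15,0,0,0,0,-1]
    - [0,-18,0,0,0,0,-1]
    - [0,-21,0,0,0,0,-1]
    - [0,-24,0,0,0,0,-1]

```text
time: 9.7
position: [0.5837, -0.0218, 0.1879]
tool_rot: [-0.105, 0.994, 0.001, 0.002]
ft_force: [-1.0, 4.3, 3.9]
grip_width: 0.0008
```

```bash
python3 st.py -1 -1 .187
```

```text
t 9.7 m [-1.  30.3] z 0.1879 F [-1.   4.3  3.9] w 0.0008 q6 -2.01 rotfix [ 0.09  0.25 -0.03]
shift [  0.  -31.3   0.8]
```

Crossing smoothly at 4–5 N. I'll carry on, slowing towards the end.

carry_out:
  series:
    - [0,-4,0,0,0,0,-1]
    - [0,-8,0,0,0,0,-1]
    - [0,-12,0,0,0,0,-1]
    - [0,-16,0,0,0,0,-1]
    - [0,-20,0,0,0,0,-1]
    - [0,-23,0,0,0,0,-1]
    - [0,-26,0,0,0,0,-1]
    - [0,-28,0,0,0,0,-1]

```text
time: 10.7
position: [0.5896, -0.0494, 0.1877]
tool_rot: [-0.105, 0.994, 0.001, 0.002]
ft_force: [-0.4, 3.0, 2.3]
grip_width: 0.0001
```

```bash
python3 st.py -1 -1 .187
```

```text
t 10.7 m [-1.   2.1] z 0.1877 F [-0.4  3.   2.3] w 0.0001 q6 -2.06 rotfix [ 0.1   0.24 -0.04]
shift [-0.  -3.1  0.7]
```

carry_out:
  series:
    - [0,-1.5,0,0,0,0,-1]
    - [0,-3,0,0,0,0,-1]
    - [0,-3,0,0,0,0,-1]

```text
time: 11.08
position: [0.5902, -0.0526, 0.1876]
tool_rot: [-0.105, 0.994, 0.001, 0.002]
ft_force: [0.7, 2.6, 1.0]
grip_width: 0.0004
```

carry_out:
  series:
    - [0,12,0,0,0,0,-1]
    - [0,30,-5,0,0,0,-1]
    - [0,30,-60,0,0,0,-1]
    - [0,60,-110,0,0,0,-1]
    - [0,120,-110,0,0,0,-1]
    - [15,170,-110,0,0,0,-1]
    - [30,220,-110,0,0,0,-1]
    - [30,240,-110,0,0,0,-1]

```text
time: 12.08
position: [0.5072, 0.1787, 0.2982]
tool_rot: [-0.107, 0.994, 0.001, 0.001]
ft_force: [1.3, 0.1, 0.1]
grip_width: 0.0007
```

```bash
python3 st.py -60 -32 .3;python3 - <<'E'
from h import *
from rig import robot
for n,b in(("top",(290,130,370,200)),("scene",(315,150,400,245))):
    c=robot.camera(n);x0,y0,x1,y1=b
    cv2.imwrite(f"pics/{n}3.png",cv2.resize(c["pixels"][y0:y1,x0:x1,::-1],None,fx=6,fy=6,interpolation=cv2.INTER_NEAREST))
E
```

```text
t 12.075 m [-33.6 242.4] z 0.2982 F [1.3 0.1 0.1] w 0.0007 q6 -1.66 rotfix [0.09 0.18 0.19]
shift [  27.2 -274.3   -2.3]
```

View pics/top3.png

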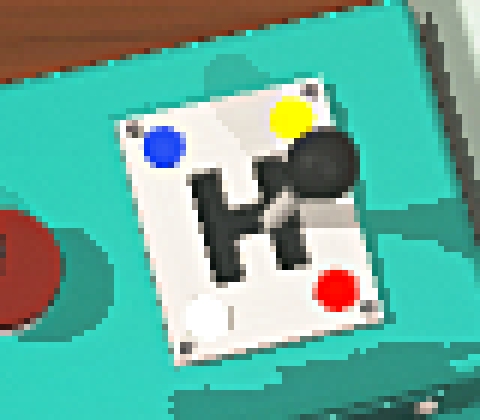

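View pics/scene3.png

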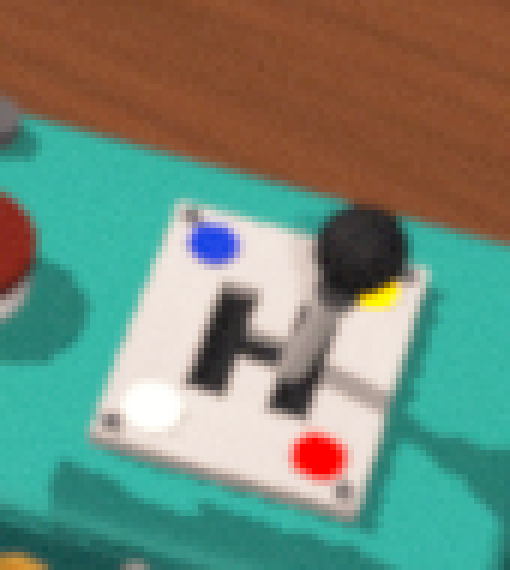

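The lever is now across at the right track. In the pictures the knob is at top (343.8,157) and scene (375.2,191.2), with the yellow disc beyond it.

```bash
python3 - <<'E'
from h import *
from rig import robot
T=robot.camera("top");S=robot.camera("scene")
for c,g in((T,(343.8,157)),(S,(375.2,191.2))): print(m(plane(c,g,.202)))
E
python3 st.py -55 -34 .3
```

```text
[ -1.86424688 -29.40196358]
[  2.45090516 -27.56295988]
t 12.275 m [-31.5 239.1] z 0.2981 F [ 0.6 -0.1  0.8] w 0.0006 q6 -1.66 rotfix [0.02 0.26 0.06]
shift [  23.8 -273.1   -2.2]
```

By vision the knob is about 5 mm short of the track's centre line, at y≈-28.5, because the fingertips are thinner than assumed. I'll push it a bit further right first.

carry_out:
  series:
    - [-5,-55,0,0,0,0,-1]
    - [-15,-110,0,0,0,0,-1]
    - [-25,-165,0,0,0,0,-1]
    - [-30,-208,0,0,0,0,-1]
    - [-31,-209,50,0,0,0,-1]
    - [-31,-209,100,0,0,0,-1]
    - [-31,-209,111,0,0,0,-1]
    - [-31,-209,111,0,0,0,-1]

```text
time: 13.28
position: [0.5852, -0.0224, 0.1872]
tool_rot: [-0.106, 0.994, 0.0, 0.002]
ft_force: [0.0, 0.2, 0.8]
grip_width: 0.0004
```

```bash
python3 st.py 0 -6 .187
```

```text
t 13.275 m [ 0.3 29.4] z 0.1872 F [0.  0.2 0.8] w 0.0004 q6 -2.01 rotfix [0.02 0.24 0.01]
shift [  0.4 -35.4   0.2]
```

carry_out:
  series:
    - [0,-12,0,0,0,0,-1]
    - [0,-24,0,0,0,0,-1]
    - [0,-29,0,0,0,0,-1]
    - [0,-31,0,0,0,0,-1]
    - [0,-33,0,0,0,0,-1]
    - [0,-35,0,0,0,0,-1]
    - [0,-35,0,0,0,0,-1]

```text
time: 14.15
position: [0.5927, -0.0565, 0.1873]
tool_rot: [-0.106, 0.994, 0.0, 0.002]
ft_force: [0.7, 2.1, 2.7]
grip_width: 0.0004
```

```bash
python3 st.py -60 -34 .187
```

```text
t 14.15 m [ 0.5 -5.5] z 0.1873 F [0.7 2.1 2.7] w 0.0004 q6 -2.07 rotfix [0.01 0.25 0.03]
shift [ 60.5 -28.5  -0. ]
```

carry_out:
  series:
    - [0,10,0,0,0,0,-1]
    - [0,18,0,0,0,0,-1]
    - [20,18,0,0,0,0,-1]
    - [45,18,0,0,0,0,-1]
    - [60,16,0,0,0,0,-1]
    - [60,0,0,0,0,0,-1]
    - [60,-28,0,0,0,0,-1]
    - [60,-28,0,0,0,0,-1]

```text
time: 15.15
position: [0.5422, -0.0994, 0.1873]
tool_rot: [-0.105, 0.995, -0.001, 0.004]
ft_force: [0.0, 0.6, 0.0]
grip_width: 0.0008
```

```bash
python3 st.py -30 -33 .187
```

```text
t 15.15 m [-57.9 -36.8] z 0.1873 F [0.  0.6 0. ] w 0.0008 q6 -2.17 rotfix [-0.12  0.41 -0.12]
shift [-27.8   3.9   0.5]
```

carry_out:
  series:
    - [-12,3.5,0,0,0,0,-1]
    - [-22,3.5,0,0,0,0,-1]
    - [-28,3.5,0,0,0,0,-1]
    - [-31,3.5,0,0,0,0,-1]
    - [-34,3.5,0,0,0,0,-1]
    - [-37,3.5,0,0,0,0,-1]
    - [-40,3.5,0,0,0,0,-1]
    - [-42,3.5,0,0,0,0,-1]

```text
time: 16.15
position: [0.5825, -0.0869, 0.1876]
tool_rot: [-0.105, 0.995, -0.0, 0.003]
ft_force: [-3.4, 1.2, 3.0]
grip_width: 0.0004
```

```bash
python3 st.py 15 -33 .187
```

```text
t 16.15 m [-15.9 -33.1] z 0.1876 F [-3.4  1.2  3. ] w 0.0004 q6 -2.12 rotfix [-0.08  0.39 -0.12]
shift [-30.9   0.2   0.8]
```

carry_out:
  series:
    - [-4,0,0,0,0,0,-1]
    - [-8,0,0,0,0,0,-1]
    - [-12,0,0,0,0,0,-1]
    - [-16,0,0,0,0,0,-1]
    - [-20,0,0,0,0,0,-1]
    - [-23,0,0,0,0,0,-1]
    - [-26,0,0,0,0,0,-1]
    - [-28,0,0,0,0,0,-1]

```text
time: 17.15
position: [0.6094, -0.0808, 0.1871]
tool_rot: [-0.105, 0.995, 0.0, 0.003]
ft_force: [-3.6, 0.8, -2.5]
grip_width: 0.0002
```

```bash
python3 st.py 16.5 -33 .187
```

```text
t 17.15 m [ 11.7 -32.8] z 0.1871 F [-3.6  0.8 -2.5] w 0.0002 q6 -2.1 rotfix [-0.03  0.3  -0.12]
shift [-4.8 -0.2  0.2]
```

carry_out:
  series:
    - [-1,0,0,0,0,0,-1]
    - [-2,0,0,0,0,0,-1]
    - [-3,0,0,0,0,0,-1]
    - [-4,0,0,0,0,0,-1]
    - [-4.5,0,0,0,0,0,-1]
    - [-4.5,0,0,0,0,0,-1]

```text
time: 17.9
position: [0.6138, -0.0798, 0.1871]
tool_rot: [-0.105, 0.995, 0.0, 0.003]
ft_force: [-3.3, 0.5, -2.6]
grip_width: 0.0
```

```bash
python3 st.py 16.5 -33 .187
```

```text
t 17.9 m [ 16.2 -32.7] z 0.1871 F [-3.3  0.5 -2.6] w 0.0 q6 -2.09 rotfix [-0.03  0.3  -0.12]
shift [-0.3 -0.3  0.1]
```

carry_out:
  series:
    - [-0.7,0,0,0,0,0,-1]
    - [-1.4,0,0,0,0,0,-1]
    - [-1.4,0,0,0,0,0,-1]

```text
time: 18.27
position: [0.6146, -0.0796, 0.187]
tool_rot: [-0.105, 0.995, 0.0, 0.002]
ft_force: [-4.8, -0.9, -3.0]
grip_width: 0.0007
```

carry_out:
  series:
    - [12,0,0,0,0,0,-1]
    - [35,0,0,0,0,0,-1]
    - [40,0,-50,0,0,0,-1]
    - [40,50,-110,0,0,0,-1]
    - [50,110,-110,0,0,0,-1]
    - [60,170,-110,0,0,0,-1]
    - [70,230,-110,0,0,0,-1]
    - [70,270,-110,0,0,0,-1]

```text
time: 19.27
position: [0.49, 0.1722, 0.2986]
tool_rot: [-0.105, 0.994, 0.001, 0.006]
ft_force: [1.1, -0.2, -0.1]
grip_width: 0.0003
```

```bash
python3 st.py;python3 - <<'E'
from h import *
from rig import robot
for n,b in(("top",(290,130,370,200)),("scene",(315,150,400,245))):
    c=robot.camera(n);x0,y0,x1,y1=b
    cv2.imwrite(f"pics/{n}4.png",cv2.resize(c["pixels"][y0:y1,x0:x1,::-1],None,fx=6,fy=6,interpolation=cv2.INTER_NEAREST))
    cv2.imwrite(f"pics/{n}4f.png",c["pixels"][:,:,::-1])
E
```

```text
t 19.275 m [-51.8 239.6] z 0.2986 F [ 1.1 -0.2 -0.1] w 0.0003 q6 -1.66 rotfix [ 0.01  0.66 -0.08]
```

View pics/top4.png

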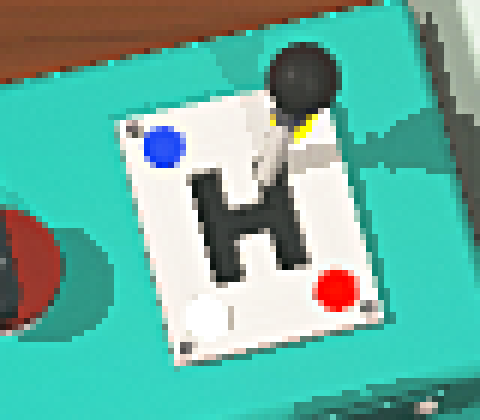

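View pics/scene4.png

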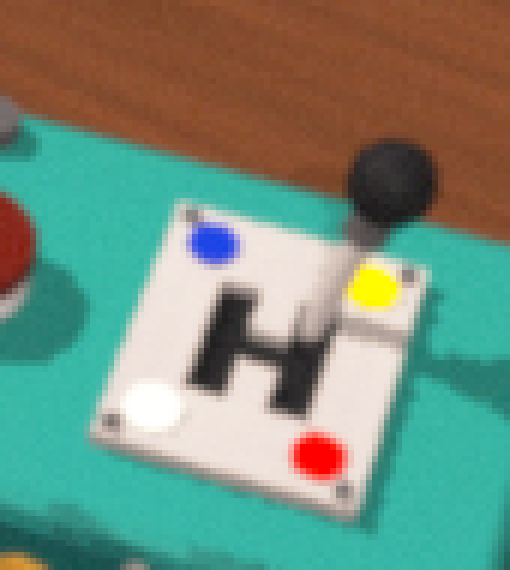

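View pics/top4f.png

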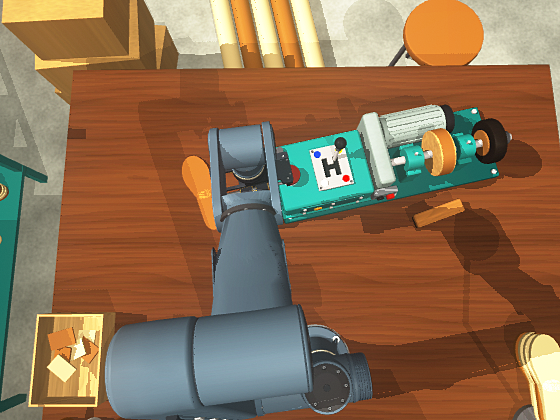

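```bash
python3 - <<'E'
from h import *
from rig import robot
T=robot.camera("top");S=robot.camera("scene")
for z in(.194,.198):
  for c,g in((T,(340.5,143.3)),(S,(380.3,180.2))): print(z,m(plane(c,g,z)),m(np.r_[Y,0]))
P,e=tri(T,(340.5,143.3),S,(380.3,180.2));print(m(P),P[2],e)
o=robot.get_obs();r=R.from_quat(o["tool_rot"]);t=np.array([.35,.30,.32]);print(1000*r.inv().apply(t-o["position"]))
E
```

```text
0.194 [ 43.14403943 -31.91110481] [ 46.89610858 -34.        ]
0.194 [ 48.24031708 -30.7243462 ] [ 46.89610858 -34.        ]
0.198 [ 41.84676825 -31.01703932] [ 46.89610858 -34.        ]
0.198 [ 44.32836804 -30.81444015] [ 46.89610858 -34.        ]
[ 40.93026573 -30.60017496] 0.20126274635236296 0.0006513591256238531
[110.30587555 156.07754242 -23.16308881]
```

carry_out:
  series:
    - [25,40,-10,0,0,0,-1]
    - [50,80,-20,0,0,0,-1]
    - [80,120,-20,0,0,0,-1]
    - [110,156,-20,0,0,0,-1]
    - [110,200,-20,0,0,0,-1]
    - [110,200,-20,0,0,0,-1]
    - [110,200,-20,0,0,0,-1]

```text
time: 20.35
position: [0.3424, 0.3422, 0.317]
tool_rot: [-0.105, 0.994, -0.0, 0.006]
ft_force: [0.3, -0.3, -0.0]
grip_width: 0.0005
```

```bash
python3 - <<'E'
from h import *
from rig import robot
c=robot.camera("top");a0=cv2.imread("pics/top0.png");b=c["pixels"][:,:,::-1];cv2.imwrite("pics/top5.png",np.vstack([a0[130:240,170:520],b[130:240,170:520]]).repeat(2,0).repeat(2,1))
o=robot.get_obs();print(o["time"],o["joint_velocities"].round(3),o["ft_force"].round(1))
E
```

```text
20.4 [-0.008 -0.001  0.006  0.004  0.001  0.003] [ 0.6  0.1 -0.3]
```

View pics/top5.png

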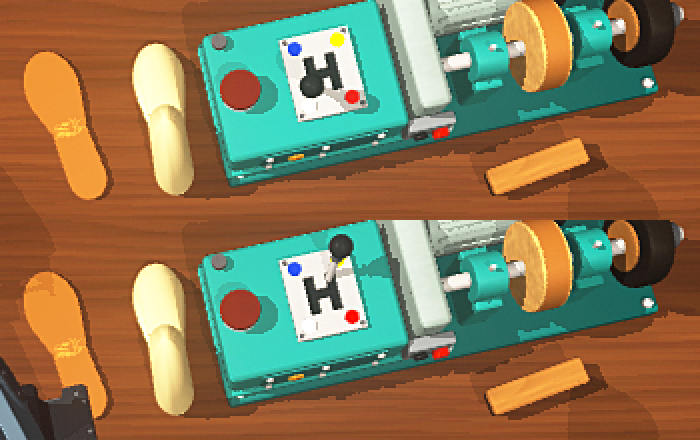

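The before and after pictures match for the tin, last, sole and brush. The knob now stands over the yellow disc and the arm is clear, so I'm handing in.

```bash
python3 -c "
from rig import robot
print(robot.hand_in())"
```

```text
the job is handed in; nothing more can be done
None
```

The lever is in the right-hand far slot at the yellow disc, and the job was handed in at about 20 s with the arm clear of the machine. With the fingers shut, I pushed it up the left track to neutral, across to the right track, and then into the far slot. It was never gripped, and the wrist readings taken between moves were about 8 N or less.

- **Lever position:** the top camera put the knob about 4 mm from the disc's centre and the scene camera about 3.5 mm. The finger contact position fits that along the slot. Triangulating the two views gave about 7 mm, but with a knob height (201 mm) above what a home lever allows (about 194 mm), so I trust it less. All three are within the 11 mm limit.
- **End stop:** the push force was only just starting to rise (about 3 N to 5 N) when I stopped, so I did not press the lever hard against the end of the slot.
- **Crossing:** after the first crossing push, the cameras showed the knob about 5 mm short of the right track's centre line. The fingertip position had suggested it was centred. I pushed it a little further right before going into the slot, and it went in freely.
- **Other things:** by eye in the before and after top pictures, the last, tin, brush and sole have not moved. The gripper hides the lower end of the sole in the last picture.

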